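# Park the index plunger and slide the length stop home

## Robot

A 6-joint arm with a two-finger parallel gripper is mounted at the origin on the work surface; the furniture and walls round the work are solid. World frame = base frame: x ahead of the robot, y to its left, z up, the work surface at z = 0. Lengths are in m, angles in rad, forces in N, time in s.
With the tool pointing down it reaches from about 0.325 to 0.85 m from the base axis. Payload 4.4 kg.
Tool frame: the origin (TCP) lies at the very end of the fingers, on their centre line; the grasp point (between the pads) lies 19 mm behind it; z points along the fingers, y is the direction in which the jaws open and shut (so a half turn about z gives the same grasp; the last joint's range is limited). The gripper opens to 94 mm and grips with 3 to 60 N. Pads are 16 mm wide; open, the fingers measure 119 mm over their backs; the gripper's body (75 mm by 177 mm) begins 78 mm behind the grasp point.
Start: joints at [-1.401, 0.207, 1.542, -0, 1.393, -0.15], TCP at [0.181, -0.546, 0.205] pointing down, gripper open.
Joint ranges: [-2.73, 2.73], [-0.86, 2.22], [0.23, 2.46], [-1.11, 4.25], [0.08, 2.63], [-2.82, 2.82]. Speed limits (rad/s): [2.79, 2.79, 3.14, 3.14, 3.14, 3.14].

## Interface

Orientations are given as a unit quaternion [w, x, y, z].
In Python, from workcell import observe, get_image, camera_info, sign_off, boxes_of, cut_out gives the robot as it stands.
- The arm moves only by the tool play_rows, never from a script. Its argument "rows" is a list of rows, each an object with "twist": the turn, a rotation vector about the world's x, y, z in rad, a list of three; "slide": the shift along the world's x, y, z in m, a list of three; "fingers": the finger opening in m, from 0 to 0.094. A call has 1 to 12 rows; each row is the pose to reach, as a shift and turn from the pose commanded when the call began; what a row does not reach only later rows make up. A row lasts 1/12 s, in which the tool goes at most 41.7 mm and 7.16 degrees, less where a joint would pass 70% of its speed; a pose out of reach is approached as far as the arm can. A call with a gripper value outside its range is refused whole. The fingers move at their own pace and stop on an object; "newtons" is the grip in N (left out, the last holds). Time passes only in rows, so rows that repeat a pose let the fingers close. It gives the time, the measured TCP pose, the force and the opening at its end, in the units of the state.
- observe(): the state, without advancing time (a new reading comes with each control period).
- get_image(name): name is "scene" or "top" or "wrist"; returns (picture, depth): 420x560x3 uint8, red, green, blue; 420x560 float32, m along the optical axis (not along the pixel's ray), 0 where there is no reading.
- camera_info(name): a dict with "fovy" (degrees; the focal length in pixels is half the picture's height over the tangent of half this angle, whatever the lens; pixels are square), "cx", "cy" (the principal point, pixels), "position" and "attitude" of the camera in the world. Camera axes: x right, y down, z forward; pixel columns grow to the right and rows downward; lengths in m; the calibration is good to about 2 mm. A picture is of the moment at which its call begins: read the wrist's pose just before it. camera_info takes no time and is no camera call; for the wrist camera it gives the pose at the moment of the call.
- sign_off(): hands the job in, once; it reports no verdict.
Trained networks look in the newest picture that a camera, given by its name, has taken for a name from the list of things; names that differ only in an ending like _2 or _b are one class to them, and where a whole thing is asked for, a point or a joint stands for the part that bears it (a point fixed in the world has none). Each returns a list of dicts, best first, with "score" (0 to 1); they miss things now and then, are a little off and sometimes report something else, mostly with a low value. They report only what shows in the picture. A call takes as long as a camera call.
- boxes_of(camera, thing): "rect" ([left, top, width, height] in pixels, round what is visible of it).
- cut_out(camera, thing): "pixels" (420x560 bool, what is visible of it) and "rect" ([left, top, width, height] in pixels, round what is visible of it).
The state is a dict: "t": time; "joint_positions": joint angles; "qvel": joint speeds; "effort": joint torques, N m; "position": TCP position; "eef_rot": TCP orientation; "contact_force": force on the tool from outside, world axes, zero at the start; "moment": the same for the moment, N m; "opening": opening from 0.0 (shut) to 1.0 (fully open).
Only numpy, scipy, OpenCV 4.12 (cv2) and the standard library are available. Lean on these libraries where they do the work, as an engineer would, in place of code of your own. Each camera call takes 0.05 s, during which the arm holds its last target.

## Task

The sliding length stop on the cutting jig is pinned by a sprung index plunger. Pull the plunger's black wing knob up until it is clear, twist it clockwise (seen from above) by feel until its cross pin meets the high end wall, and let it down gently into the rest notch there so that it stays retracted when you let go; never strain the pin or the plunger hard against their stops and do not let it snap down. Then slide the freed stop all the way along its rail against the wooden end block, with the plunger still parked, and leave the plant pot and mug alone.

Things in the scene. Friction and masses are not known exactly. Their poses are not given: they have to be found in the camera images.
- jig: Cutting jig fixed to the table: plywood board 180 x 340 x 12 mm (x, y, z), origin at the centre of its underside, z up. An aluminium rail 34 mm wide, top 22 mm above the table, runs along jig y on the line x = +50 mm; the sliding stop rides on it. A wooden end block 74 x 16 mm, top 56 mm high, stands across the rail near its +y end (near face at y = +110 mm). A low strip edges its -x side.
- stop (a joint): Travel of the sliding stop along jig +y, m: 0 as found, 0.155 = home, its saddle against the wooden end block (hard stop). With the plunger down it has about 1 mm of play. Freed, it has about 3 N of friction and stays where it is left. It is an aluminium saddle block 66 x 70 mm, top 46 mm above the table, with a stop bar reaching out to the jig's -x side.
- stop_bar (a point): Point on the top face of the stop's bar, on its centre line, 46 mm above the table, 85 mm to the jig's -x side of the plunger's axis. The bar is 18 mm wide (jig y), its z from 20 to 46 mm, and ends 43 mm farther to -x; pinch it across its width from above here, or push it. Axes as the jig's; moves with the stop.
- knob_grip (a point): On the axis of the black wing knob, an upright bar 36 mm long (point y), 14 mm thick (point x), 30 mm high (z, up). The point is 12 mm below the knob's top, 18 mm above its lower edge, 92 mm above the table as found; turns and rises with the knob. Below it, to 70 mm above the table, is a steel crown collar 50 mm across: keep fingertips above 72 mm.
- plunger (a joint): Lift of plunger and knob, m: 0 fully down, nose 6 mm deep in a rail hole. A spring pulls it down with 5 N at 0, 8.4 N at 0.017, where its shoulder meets a firm upper stop. The cross pin passes over the crown's land above 0.012. Reads 0.009 parked in the rest notch; 0.012 resting on the land (not parked).
- knob (a joint): Turn of the knob, rad, clockwise from above positive, 0 as found. Lifted over 0.012 it turns freely until its pin meets the crown's high end wall, somewhere from 0.67 to 1.45: the collar is clamped differently each time and is not measured. From the wall back over 0.12 rad the pin can drop 3 mm into the rest notch; farther back are the land and the deep slot.
- cactus_pot: Small white plant pot with cactuses, 79 x 78 x 144 mm, loose, left of the jig; origin: centre of its underside. A bystander.
- brush_mug: Black decorated mug with a pale rim, 82 x 82 x 88 mm, loose, left of the jig; origin: centre of its underside. A bystander.

How it is judged:
By the outcome, as a careful person would: the job done as asked, in the order asked, and still so for the second after the job is handed in, with the robot touching nothing.
It also fails if it takes over 72 s, if anything falls off the work surface, if the arm or the gripper's body presses on something with over 40 N, if the wrist force passes 120 N, or if a joint passes its speed limit or range.

## Working session

There is one attempt and no reset: what is moved stays moved. The work goes in short steps, Python scripts to look and compute and a tool call to move; the robot and the scene stay as the last step left them, time stands still between calls to the robot, and variables do not carry over. Pictures are saved under pics/ and viewed, and the job is handed in when it is done.

Besides the shell and the picture viewer there is one more tool, called after "Request:" as a command line: name --argument value ..., lists and objects as JSON in quotes. play_rows: Moves the arm, as the interface text tells. Its arguments: {"type":"object","properties":{"rows":{"type":"array"},"newtons":{"type":"number"}},"required":["rows"]}

```bash
mkdir -p pics
cat > h.py <<'E'
import numpy as np, cv2
from scipy.spatial.transform import Rotation as R
from workcell import *
def cam(n):
    c=camera_info(n); f=210/np.tan(np.radians(c['fovy'])/2); return c,f
def Rq(q): return R.from_quat([q[1],q[2],q[3],q[0]]).as_matrix()
def cloud(n,d,c=None):
    c,f=(c or cam(n)); 
    v,u=np.mgrid[0:420,0:560]
    P=np.stack([(u-c['cx'])/f*d,(v-c['cy'])/f*d,d],-1)
    a=np.array(c['attitude']); M=Rq(a) if a.shape==(4,) else a
    return P@M.T+np.array(c['position'])
E
python3 - <<'E'
from h import *
print(observe())
for n in ['scene','top','wrist']:
    print(n,camera_info(n))
    p,d=get_image(n); cv2.imwrite(f'pics/{n}0.png',p[:,:,::-1]); np.save(f'{n}0.npy',d)
    W=cloud(n,d); np.save(f'{n}0W.npy',W)
    for t in ['knob_grip','stop','jig','cactus_pot','brush_mug']:
        r=boxes_of(n,t); print(t,[(x['rect'],round(x['score'],2)) for x in r[:2]])
E
```

```text
{'t': 0.0, 'joint_positions': array([-1.40150018e+00,  2.07415833e-01,  1.54290456e+00, -1.21197118e-05,
        1.39351633e+00, -1.50506209e-01]), 'qvel': array([8.83962998e-04, 4.77507189e-04, 8.18164019e-04, 1.44075774e-03,
       8.58857634e-05, 9.92170243e-04]), 'effort': array([-7.21590459e-04, -3.70881021e+01, -2.81418496e+01,  6.96587702e-02,
        3.60829197e-02, -1.75625537e-04]), 'position': array([ 0.18061462, -0.54506098,  0.20431662]), 'eef_rot': array([-1.12192958e-03,  9.87242230e-01,  1.59221607e-01, -1.65047434e-05]), 'contact_force': array([ 0.12773678, -0.47826063,  0.8477748 ]), 'moment': array([ 0.01642293, -0.00953706,  0.02260242]), 'opening': 0.9998290963757117}
scene {'fovy': 55.73779218535227, 'cx': 282.96288097772225, 'cy': 209.4489759835805, 'position': array([ 0.95446123, -0.22280808,  0.80153329]), 'attitude': array([-0.27138079,  0.86161594,  0.4083392 , -0.13126132])}
knob_grip []
stop [([204.8, 224.6, 63.8, 60.0], 0.77)]
jig [([180.0, 171.0, 147.3, 133.2], 0.73)]
cactus_pot [([346.5, 154.9, 34.2, 51.1], 0.7)]
brush_mug [([312.4, 137.7, 32.5, 43.5], 0.8)]
top {'fovy': 53.83900127136433, 'cx': 276.78870945034913, 'cy': 212.8647335907474, 'position': array([0.37509281, 0.07432239, 0.90676648]), 'attitude': array([-0.09009906,  0.73582115, -0.66665268,  0.07761185])}
knob_grip [([325.3, 207.1, 23.1, 15.3], 0.76)]
stop [([315.6, 200.7, 40.0, 76.7], 0.88)]
jig [([219.9, 200.2, 165.0, 96.5], 0.68), ([316.5, 201.6, 41.5, 74.2], 0.58)]
cactus_pot [([161.9, 169.5, 42.8, 45.6], 0.85)]
brush_mug [([157.1, 217.9, 41.5, 45.7], 0.81)]
wrist {'fovy': 58.109058402187436, 'cx': 273.64473956058396, 'cy': 211.88576853443053, 'position': array([ 0.25960047, -0.51960528,  0.3848346 ]), 'attitude': array([ 0.11611225,  0.80224019, -0.57962362, -0.08345708])}
knob_grip []
stop []
jig []
cactus_pot []
brush_mug []
```

Run:
```python
import cv2
a=cv2.imread('pics/top0.png');cv2.imwrite('pics/t0.png',cv2.resize(a[140:320,130:420],None,fx=2.75,fy=2.75,interpolation=cv2.INTER_CUBIC))
```

```text
(no output)
```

View pics/scene0.png

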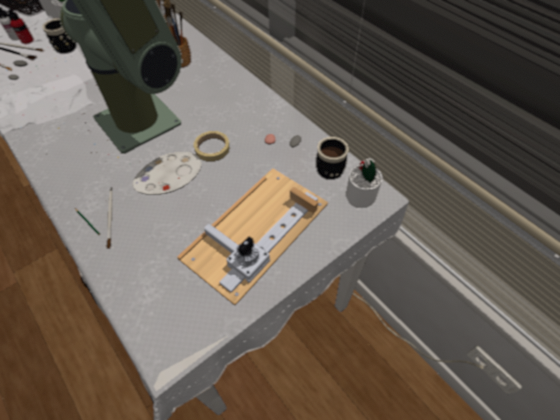

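View pics/t0.png

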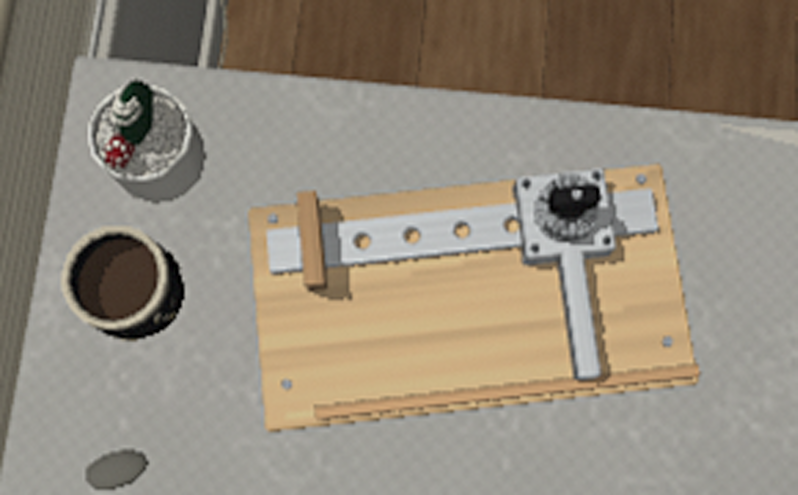

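The scene shows the jig at about (255,235). In the top picture its rail runs left to the end block at about (243,225), with the black knob at about (338,213). The mug and pot stand left of the block.

Run:
```python
from h import *
for n in ['top','scene']:
    W=np.load(n+'0W.npy'); 
    img=cv2.imread(f'pics/{n}0.png')
    Z=W[...,2]
    m=np.zeros(Z.shape,bool)
    if n=='top': m[195:302,215:390]=1
    else: m[165:310,175:332]=1
    print(n,'table z',np.median(Z[m&(Z<0.006)]))
    b=m&(Z>0.007)
    k,l,s,c=cv2.connectedComponentsWithStats(b.astype(np.uint8))
    i=1+np.argmax(s[1:,4]); b=l==i
    P=W[b]; r=cv2.minAreaRect((P[:,:2]*1000).astype(np.float32)); print('all',r, P[:,2].max())
    for lo,hi,nm in [(.009,.015,'board'),(.019,.025,'rail'),(.040,.049,'saddle'),(.052,.06,'block'),(.064,.074,'crown'),(.095,.115,'knobtop')]:
        Q=P[(P[:,2]>lo)&(P[:,2]<hi)]
        if len(Q)>3: print(nm,len(Q),np.median(Q,0).round(4),cv2.minAreaRect((Q[:,:2]*1000).astype(np.float32)))
```

```text
top table z 0.0015744303400497817
all ((499.02081298828125, 38.61676025390625), (227.2893829345703, 340.5670166015625), 12.142766952514648) 0.9067664808212818
board 8143 [0.5032 0.0582 0.0122] ((521.5765991210938, 43.50495910644531), (179.96141052246094, 339.705078125), 11.950228691101074)
rail 1865 [0.5551 0.0682 0.0218] ((521.0747680664062, 36.06842041015625), (165.63726806640625, 324.6278381347656), 11.943550109863281)
saddle 916 [ 0.5577 -0.0368  0.0459] ((543.5045166015625, 51.93201446533203), (233.18338012695312, 161.9087677001953), 89.83622741699219)
block 317 [0.5534 0.1676 0.0561] ((567.614501953125, 65.60578918457031), (74.0158920288086, 228.32640075683594), 11.885488510131836)
crown 127 [ 0.5739 -0.0226  0.0698] ((586.9231567382812, -23.974414825439453), (47.71809387207031, 36.586875915527344), 7.102448463439941)
knobtop 130 [ 0.5857 -0.0242  0.1035] ((586.2246704101562, -24.36893081665039), (14.38558292388916, 34.81570816040039), 6.629295349121094)
scene table z 0.0009891318305493835
all ((616.732666015625, -70.57522583007812), (316.2593688964844, 670.0162353515625), 40.468162536621094) 0.8015332898747732
board 5717 [0.5125 0.0359 0.012 ] ((522.4422607421875, 40.31378173828125), (180.27259826660156, 340.5096740722656), 12.282574653625488)
rail 1396 [0.5637 0.0486 0.0217] ((523.8875122070312, 33.671875), (171.00491333007812, 325.594970703125), 11.973196983337402)
saddle 823 [ 0.5727 -0.0428  0.0457] ((524.6952514648438, 46.99726867675781), (161.55563354492188, 241.1385955810547), 11.01356315612793)
block 247 [0.5596 0.1631 0.0558] ((560.5625, 62.60869598388672), (74.4923324584961, 229.23800659179688), 8.110264778137207)
crown 100 [ 0.6038 -0.0298  0.0699] ((589.1889038085938, -32.514686584472656), (47.51506423950195, 31.78986930847168), 20.815715789794922)
knobtop 125 [ 0.5894 -0.0287  0.1033] ((587.8130493164062, -26.929080963134766), (13.271183967590332, 35.713462829589844), 14.019452095031738)
```

Request:
play_rows --rows '[{"twist": [0,0,0.08],"slide": [0.023,0.026,0],"fingers": 0.05},{"twist": [0,0,0.16],"slide": [0.046,0.053,0],"fingers": 0.05},{"twist": [0,0,0.24],"slide": [0.069,0.08,0],"fingers": 0.05},{"twist": [0,0,0.32],"slide": [0.092,0.106,0],"fingers": 0.05},{"twist": [0,0,0.4],"slide": [0.115,0.133,0],"fingers": 0.05},{"twist": [0,0,0.48],"slide": [0.138,0.16,0],"fingers": 0.05},{"twist": [0,0,0.56],"slide": [0.161,0.186,0],"fingers": 0.05},{"twist": [0,0,0.64],"slide": [0.184,0.213,0],"fingers": 0.05},{"twist": [0,0,0.72],"slide": [0.207,0.24,0],"fingers": 0.05},{"twist": [0,0,0.73],"slide": [0.21,0.24,0],"fingers": 0.05},{"twist": [0,0,0.73],"slide": [0.21,0.24,0],"fingers": 0.05}]'

```text
t: 1.82
position: [0.3919, -0.3047, 0.2056]
eef_rot: [0.0, 0.864, 0.503, -0.0]
contact_force: [-0.8, -0.9, -0.4]
opening: 0.536
```

Request:
play_rows --rows '[{"twist": [0,0,0.08],"slide": [0.023,0.026,0],"fingers": 0.05},{"twist": [0,0,0.16],"slide": [0.046,0.053,0],"fingers": 0.05},{"twist": [0,0,0.24],"slide": [0.069,0.08,0],"fingers": 0.05},{"twist": [0,0,0.32],"slide": [0.092,0.106,0],"fingers": 0.05},{"twist": [0,0,0.4],"slide": [0.115,0.133,0],"fingers": 0.05},{"twist": [0,0,0.48],"slide": [0.138,0.16,0],"fingers": 0.05},{"twist": [0,0,0.56],"slide": [0.161,0.186,0],"fingers": 0.05},{"twist": [0,0,0.64],"slide": [0.184,0.213,0],"fingers": 0.05},{"twist": [0,0,0.72],"slide": [0.2,0.235,0],"fingers": 0.05},{"twist": [0,0,0.73],"slide": [0.205,0.24,0],"fingers": 0.05},{"twist": [0,0,0.73],"slide": [0.205,0.24,0],"fingers": 0.05},{"twist": [0,0,0.73],"slide": [0.205,0.24,0],"fingers": 0.05}]'

```text
t: 2.82
position: [0.5953, -0.0674, 0.2051]
eef_rot: [-0.0, 0.63, 0.776, -0.001]
contact_force: [-0.5, 0.1, -0.3]
opening: 0.532
```

Run:
```python
from h import *
o=observe(); print(o)
c=cam('wrist'); print(c[0]['position'],Rq(c[0]['attitude'])[:,2])
p,d=get_image('wrist'); cv2.imwrite('pics/w1.png',p[:,:,::-1]); W=cloud('wrist',d,c); np.save('w1W.npy',W)
for lo,hi in [(.095,.110),(.06,.074),(.04,.049)]:
    b=(W[...,2]>lo)&(W[...,2]<hi)&(np.hypot(W[...,0]-.587,W[...,1]+.026)<.05)
    if b.sum()>5: Q=W[b]; print(lo,b.sum(),np.median(Q,0),cv2.minAreaRect((Q[:,:2]*1000).astype(np.float32)))
```

```text
{'t': 2.8167, 'joint_positions': array([-2.56429663e-01,  2.58081970e-01,  1.47938016e+00, -1.15467335e-03,
        1.40497643e+00, -4.62853306e-01]), 'qvel': array([-0.02036913, -0.01655429,  0.01339454, -0.0011036 ,  0.00130564,
       -0.00225573]), 'effort': array([ 8.52840934e-01, -3.91710806e+01, -2.85452074e+01,  1.34796579e-01,
        2.04230903e-02,  1.75942041e-03]), 'position': array([ 0.59528246, -0.06737292,  0.20511896]), 'eef_rot': array([-1.50033468e-04,  6.30417243e-01,  7.76256141e-01, -6.93229535e-04]), 'contact_force': array([-0.50008436,  0.13846137, -0.30942631]), 'moment': array([-0.05601742, -0.07171019,  0.00466721]), 'opening': 0.5318411109095738}
[0.57819991 0.01434979 0.3844106 ] [ 0.05896195 -0.27956077 -0.95831585]
0.095 902 [ 0.58770889 -0.02561802  0.10369314] ((587.9097290039062, -26.53894805908203), (13.697931289672852, 36.00114440917969), 11.957865715026855)
0.06 1056 [ 0.58261142 -0.02610593  0.06976784] ((587.6310424804688, -26.67078399658203), (47.483612060546875, 40.86788558959961), 12.6251220703125)
0.04 3524 [ 0.57760433 -0.02445712  0.045912  ] ((579.2730712890625, -28.403575897216797), (83.59599304199219, 69.49491882324219), 11.861148834228516)
```

View pics/w1.png

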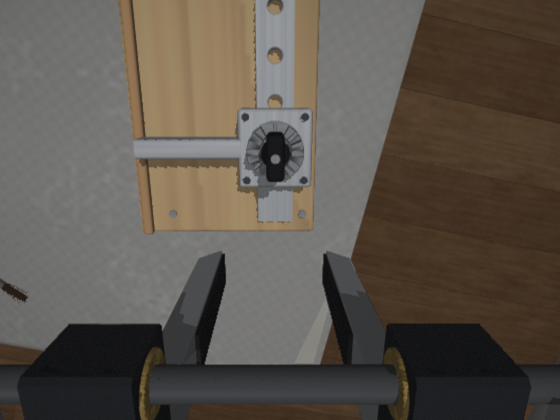

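The wrist picture shows the knob at about (275,157), aligned with the jaws. Measured axis is (0.588,-0.0264) with yaw 12°.

Request:
play_rows --rows '[{"twist": [0,0,0],"slide": [-0.0075,0.035,0],"fingers": 0.05},{"twist": [0,0,0.002],"slide": [-0.0075,0.041,-0.03],"fingers": 0.05},{"twist": [0,0,0.002],"slide": [-0.0075,0.041,-0.065],"fingers": 0.05},{"twist": [0,0,0.002],"slide": [-0.0075,0.041,-0.085],"fingers": 0.05},{"twist": [0,0,0.002],"slide": [-0.0075,0.041,-0.085],"fingers": 0.05},{"twist": [0,0,0.002],"slide": [-0.0075,0.041,-0.085],"fingers": 0.05},{"twist": [0,0,0.002],"slide": [-0.0075,0.041,-0.085],"fingers": 0.05}]'

```text
t: 3.45
position: [0.5892, -0.0263, 0.1222]
eef_rot: [0.001, 0.63, 0.777, 0.001]
contact_force: [0.1, 0.6, 0.4]
opening: 0.532
```

Run:
```python
from h import *
o=observe(); print(o['position'],o['eef_rot'],o['qvel'].round(4),o['contact_force'],o['moment'])
```

```text
[ 0.58919399 -0.02634983  0.12222   ] [1.25130935e-03 6.29535577e-01 7.76970473e-01 5.25619326e-04] [ 0.0079 -0.0127 -0.0239  0.0006 -0.0036 -0.0017] [0.10476846 0.6226958  0.39261971] [ 0.00422828 -0.09583213  0.04542713]
```

Request:
play_rows --rows '[{"twist": [0,0,0],"slide": [-0.001,0,-0.02],"fingers": 0.05},{"twist": [0,0,0],"slide": [-0.001,0,-0.035],"fingers": 0.05},{"twist": [0,0,0],"slide": [-0.001,0,-0.043],"fingers": 0.05},{"twist": [0,0,0],"slide": [-0.001,0,-0.043],"fingers": 0.05},{"twist": [0,0,0],"slide": [-0.001,0,-0.043],"fingers": 0.05},{"twist": [0,0,0],"slide": [-0.001,0,-0.043],"fingers": 0.05}]'

```text
t: 3.95
position: [0.5886, -0.0253, 0.0792]
eef_rot: [0.001, 0.629, 0.778, 0.001]
contact_force: [1.3, 0.9, -0.1]
opening: 0.535
```

Run:
```python
from h import *
for i in range(3):
    o=observe(); print(o['t'],o['position'],o['eef_rot'].round(4),o['contact_force'].round(2),o['moment'].round(3))
    p,d=get_image('wrist')
cv2.imwrite('pics/w2.png',p[:,:,::-1])
```

```text
3.95 [ 0.58863752 -0.02527553  0.0792027 ] [1.300e-03 6.288e-01 7.776e-01 7.000e-04] [ 1.28  0.9  -0.13] [ 0.03  -0.117  0.003]
4.0 [ 0.58864871 -0.02521014  0.07921918] [1.400e-03 6.288e-01 7.776e-01 7.000e-04] [-0.03 -0.07 -0.43] [-0.014 -0.074 -0.033]
4.05 [ 0.58850039 -0.02513932  0.07902513] [1.300e-03 6.288e-01 7.776e-01 7.000e-04] [-0.31  0.17  0.66] [-0.052 -0.154 -0.017]
```

View pics/w2.png

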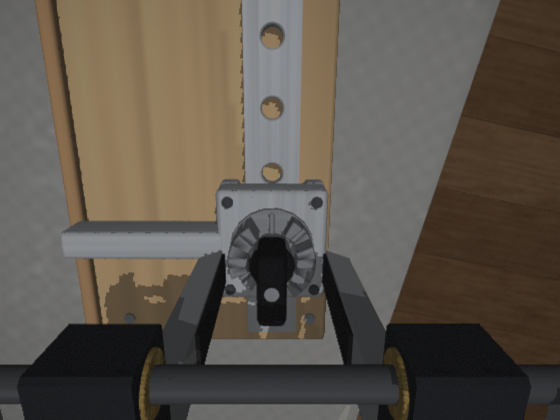

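The jaws straddle the knob at about (272,285) and are well centred. Closing.

Request:
play_rows --newtons 20 --rows '[{"twist": [0,0,0],"slide": [-0.0005,-0.001,-0.0025],"fingers": 0.05},{"twist": [0,0,0],"slide": [-0.0005,-0.001,-0.0025],"fingers": 0.03},{"twist": [0,0,0],"slide": [-0.0005,-0.001,-0.0025],"fingers": 0.02},{"twist": [0,0,0],"slide": [-0.0005,-0.001,-0.0025],"fingers": 0.01},{"twist": [0,0,0],"slide": [-0.0005,-0.001,-0.0025],"fingers": 0.005},{"twist": [0,0,0],"slide": [-0.0005,-0.001,-0.0025],"fingers": 0.005},{"twist": [0,0,0],"slide": [-0.0005,-0.001,-0.0025],"fingers": 0.005},{"twist": [0,0,0],"slide": [-0.0005,-0.001,-0.0025],"fingers": 0.005}]'

```text
t: 4.77
position: [0.5873, -0.0257, 0.075]
eef_rot: [0.0, 0.629, 0.778, 0.0]
contact_force: [1.6, -0.2, -0.3]
opening: 0.145
```

```bash
cat > o.py <<'E'
from h import *
F=[]
for i in range(3):
    o=observe(); F.append(np.r_[o['position']*1000,o['contact_force'],o['moment']*10,np.degrees(2*np.arctan2(o['eef_rot'][2],o['eef_rot'][1]))]); 
    if i<2: get_image('wrist')
print(o['t'],'op',o['opening'],'\npos',np.mean(F,0)[:3].round(2),'F',np.mean(F,0)[3:6].round(2),'M*10',np.mean(F,0)[6:9].round(2),'yaw',F[-1][9].round(2),'q6',o['joint_positions'][5].round(3))
E
python3 o.py
```

```text
4.8667 op 0.14906281406954305 
pos [587.33 -25.72  75.01] F [ 1.83  0.46 -1.04] M*10 [ 0.79 -4.75 -0.2 ] yaw 102.09 q6 -0.402
```

Request:
play_rows --newtons 25 --rows '[{"twist": [0,0,0],"slide": [0,0,0.002],"fingers": 0.005},{"twist": [0,0,0],"slide": [0,0,0.004],"fingers": 0.005},{"twist": [0,0,0],"slide": [0,0,0.006],"fingers": 0.005},{"twist": [0,0,0],"slide": [0,0,0.008],"fingers": 0.005},{"twist": [0,0,0],"slide": [0,0,0.008],"fingers": 0.005},{"twist": [0,0,0],"slide": [0,0,0.008],"fingers": 0.005}]'

```text
t: 5.37
position: [0.5872, -0.0257, 0.0827]
eef_rot: [0.0, 0.629, 0.778, 0.0]
contact_force: [4.9, 0.4, -7.5]
opening: 0.146
```

```bash
python3 o.py
```

```text
5.4667 op 0.14800702715657146 
pos [587.23 -25.72  82.72] F [ 5.03  0.72 -6.79] M*10 [  1.45 -12.03   0.18] yaw 102.08 q6 -0.402
```

Request:
play_rows --rows '[{"twist": [0,0,0],"slide": [0.0003,0,0.002],"fingers": 0.005},{"twist": [0,0,0],"slide": [0.0006,0,0.004],"fingers": 0.005},{"twist": [0,0,0],"slide": [0.0006,0,0.0055],"fingers": 0.005},{"twist": [0,0,0],"slide": [0.0006,0,0.0068],"fingers": 0.005},{"twist": [0,0,0],"slide": [0.0006,0,0.0068],"fingers": 0.005},{"twist": [0,0,0],"slide": [0.0006,0,0.0068],"fingers": 0.005}]'

```text
t: 5.97
position: [0.5873, -0.0257, 0.0893]
eef_rot: [-0.0, 0.629, 0.778, 0.0]
contact_force: [5.8, 0.7, -8.8]
opening: 0.144
```

```bash
python3 o.py
```

```text
6.0667 op 0.14660022140026868 
pos [587.26 -25.73  89.32] F [ 5.53  0.59 -8.36] M*10 [  1.15 -12.04   0.02] yaw 102.09 q6 -0.402
```

Request:
play_rows --rows '[{"twist": [0,0,-0.05],"slide": [0,0,0],"fingers": 0.005},{"twist": [0,0,-0.1],"slide": [0,0,0],"fingers": 0.005},{"twist": [0,0,-0.15],"slide": [0,0,0],"fingers": 0.005},{"twist": [0,0,-0.2],"slide": [0,0,0],"fingers": 0.005},{"twist": [0,0,-0.25],"slide": [0,0,0],"fingers": 0.005},{"twist": [0,0,-0.25],"slide": [0,0,0],"fingers": 0.005}]'

```text
t: 6.57
position: [0.5875, -0.0257, 0.0893]
eef_rot: [0.0, 0.721, 0.693, 0.0]
contact_force: [5.8, 1.0, -8.7]
opening: 0.147
```

```bash
python3 o.py
```

```text
6.6667 op 0.14801292147656217 
pos [587.54 -25.7   89.35] F [ 5.87  1.19 -8.78] M*10 [  1.31 -12.8   -0.08] yaw 87.76 q6 -0.152
```

Request:
play_rows --rows '[{"twist": [0,0,-0.05],"slide": [0.0005,0,0],"fingers": 0.005},{"twist": [0,0,-0.1],"slide": [0.001,0,0],"fingers": 0.005},{"twist": [0,0,-0.15],"slide": [0.001,0,0],"fingers": 0.005},{"twist": [0,0,-0.2],"slide": [0.001,0,0],"fingers": 0.005},{"twist": [0,0,-0.25],"slide": [0.001,0,0],"fingers": 0.005},{"twist": [0,0,-0.3],"slide": [0.001,0,0],"fingers": 0.005},{"twist": [0,0,-0.35],"slide": [0.001,0,0],"fingers": 0.005},{"twist": [0,0,-0.35],"slide": [0.001,0,0],"fingers": 0.005}]'

```text
t: 7.33
position: [0.588, -0.0258, 0.0892]
eef_rot: [-0.0, 0.831, 0.557, -0.0]
contact_force: [4.2, -0.1, -8.8]
opening: 0.146
```

```bash
python3 o.py
```

```text
7.4333 op 0.1480034013866544 
pos [588.05 -25.79  89.24] F [ 4.05  0.53 -9.29] M*10 [  0.74 -11.05   0.15] yaw 67.78 q6 0.197
```

Request:
play_rows --rows '[{"twist": [0,0,-0.02],"slide": [0.0003,0,0],"fingers": 0.005},{"twist": [0,0,-0.04],"slide": [0.0006,0,0],"fingers": 0.005},{"twist": [0,0,-0.06],"slide": [0.001,0,0],"fingers": 0.005}]'

```text
t: 7.68
position: [0.5883, -0.0258, 0.0893]
eef_rot: [-0.001, 0.847, 0.531, -0.001]
contact_force: [1.7, -0.2, -8.2]
opening: 0.149
```

```bash
cat > m.py <<'E'
from h import *
o=observe(); print(o['t'],'pos',(o['position']*1000).round(2),'F',o['contact_force'].round(2),'M*10',(10*o['moment']).round(2),'yaw',np.degrees(2*np.arctan2(o['eef_rot'][2],o['eef_rot'][1])).round(2),'turn',(np.radians(102.08)-2*np.arctan2(o['eef_rot'][2],o['eef_rot'][1])).round(4),'eff6',o['effort'][5].round(3),'q6',o['joint_positions'][5].round(4))
E
python3 m.py
```

```text
7.6833 pos [588.27 -25.8   89.31] F [ 1.71 -0.21 -8.16] M*10 [ 0.51 -4.44  0.48] yaw 64.19 turn 0.6614 eff6 -0.193 q6 0.2602
```

Request:
play_rows --rows '[{"twist": [0,0,-0.02],"slide": [0,0,0],"fingers": 0.005},{"twist": [0,0,-0.04],"slide": [0,0,0],"fingers": 0.005}]'

```text
t: 7.85
position: [0.5883, -0.0258, 0.0893]
eef_rot: [-0.001, 0.858, 0.514, -0.001]
contact_force: [1.4, 0.4, -8.7]
opening: 0.147
```

```bash
python3 m.py
```

```text
7.85 pos [588.32 -25.83  89.28] F [ 1.4   0.36 -8.68] M*10 [ 0.14 -3.58 -0.39] yaw 61.88 turn 0.7016 eff6 -0.187 q6 0.3004
```

Request:
play_rows --rows '[{"twist": [0,0,-0.02],"slide": [0,0,0],"fingers": 0.005},{"twist": [0,0,-0.04],"slide": [0,0,0],"fingers": 0.005}]'

```text
t: 8.02
position: [0.5884, -0.0258, 0.0893]
eef_rot: [-0.001, 0.868, 0.497, -0.001]
contact_force: [0.3, -0.0, -8.4]
opening: 0.143
```

```bash
python3 m.py
```

```text
8.0167 pos [588.37 -25.84  89.28] F [ 0.28 -0.03 -8.41] M*10 [-0.36 -2.82 -0.37] yaw 59.58 turn 0.7417 eff6 -0.187 q6 0.3404
```

Request:
play_rows --rows '[{"twist": [0,0,-0.02],"slide": [0,0,0],"fingers": 0.005},{"twist": [0,0,-0.04],"slide": [0,0,0],"fingers": 0.005}]'

```text
t: 8.18
position: [0.5884, -0.0258, 0.0893]
eef_rot: [-0.001, 0.878, 0.479, -0.001]
contact_force: [-0.5, 0.4, -8.8]
opening: 0.144
```

```bash
python3 m.py
```

```text
8.1833 pos [588.42 -25.83  89.28] F [-0.51  0.36 -8.79] M*10 [-0.11 -0.93  0.25] yaw 57.29 turn 0.7817 eff6 -0.187 q6 0.3805
```

Request:
play_rows --rows '[{"twist": [0,0,-0.02],"slide": [0,0,0],"fingers": 0.005},{"twist": [0,0,-0.04],"slide": [0,0,0],"fingers": 0.005}]'

```text
t: 8.35
position: [0.5885, -0.0259, 0.0893]
eef_rot: [-0.0, 0.887, 0.462, -0.001]
contact_force: [-1.1, -0.8, -8.4]
opening: 0.15
```

```bash
python3 m.py
```

```text
8.35 pos [588.52 -25.86  89.34] F [-1.09 -0.78 -8.42] M*10 [-0.65  0.72 -0.28] yaw 55.0 turn 0.8218 eff6 -0.188 q6 0.4205
```

Request:
play_rows --rows '[{"twist": [0,0,-0.02],"slide": [0,0,0],"fingers": 0.005},{"twist": [0,0,-0.04],"slide": [0,0,0],"fingers": 0.005}]'

```text
t: 8.52
position: [0.5886, -0.0259, 0.0894]
eef_rot: [-0.0, 0.896, 0.444, -0.001]
contact_force: [-2.2, -0.2, -9.9]
opening: 0.145
```

```bash
python3 m.py
```

```text
8.5167 pos [588.56 -25.87  89.38] F [-2.17 -0.24 -9.86] M*10 [-1.11  2.6   0.28] yaw 52.71 turn 0.8617 eff6 -0.188 q6 0.4604
```

Request:
play_rows --rows '[{"twist": [0,0,-0.02],"slide": [-0.0005,0,0],"fingers": 0.005},{"twist": [0,0,-0.04],"slide": [-0.0005,0,0],"fingers": 0.005}]'

```text
t: 8.68
position: [0.5885, -0.0259, 0.0896]
eef_rot: [-0.0, 0.905, 0.426, -0.0]
contact_force: [-0.4, 0.0, -9.8]
opening: 0.147
```

```bash
python3 m.py
```

```text
8.6833 pos [588.54 -25.88  89.61] F [-0.45  0.   -9.78] M*10 [-0.89  2.03 -0.2 ] yaw 50.41 turn 0.9018 eff6 -0.188 q6 0.5003
```

Request:
play_rows --rows '[{"twist": [0,0,-0.02],"slide": [0,0,-0.0004],"fingers": 0.005},{"twist": [0,0,-0.04],"slide": [0,0,-0.0004],"fingers": 0.005}]'

```text
t: 8.85
position: [0.5886, -0.0259, 0.0893]
eef_rot: [-0.0, 0.913, 0.408, -0.0]
contact_force: [-1.4, -0.7, -8.8]
opening: 0.146
```

```bash
python3 m.py
```

```text
8.85 pos [588.63 -25.93  89.3 ] F [-1.44 -0.74 -8.85] M*10 [-1.72  2.29  0.46] yaw 48.12 turn 0.9418 eff6 -0.188 q6 0.5404
```

Request:
play_rows --rows '[{"twist": [0,0,-0.02],"slide": [0,0,0],"fingers": 0.005},{"twist": [0,0,-0.04],"slide": [0,0,0],"fingers": 0.005}]'

```text
t: 9.02
position: [0.5887, -0.0259, 0.0893]
eef_rot: [-0.0, 0.921, 0.389, -0.0]
contact_force: [-2.0, -1.7, -9.4]
opening: 0.147
```

```bash
python3 m.py
```

```text
9.0167 pos [588.66 -25.95  89.27] F [-1.96 -1.69 -9.38] M*10 [-2.26  2.99  0.41] yaw 45.83 turn 0.9818 eff6 -0.188 q6 0.5804
```

Request:
play_rows --rows '[{"twist": [0,0,-0.02],"slide": [-0.0003,0,0],"fingers": 0.005},{"twist": [0,0,-0.04],"slide": [-0.0005,-0.0003,0],"fingers": 0.005}]'

```text
t: 9.18
position: [0.5886, -0.026, 0.0894]
eef_rot: [-0.0, 0.929, 0.371, 0.0]
contact_force: [0.6, 0.6, -9.4]
opening: 0.146
```

```bash
python3 m.py
```

```text
9.1833 pos [588.61 -26.03  89.41] F [ 0.58  0.63 -9.44] M*10 [-0.34  0.63 -0.11] yaw 43.53 turn 1.0219 eff6 -0.178 q6 0.6197
```

Request:
play_rows --rows '[{"twist": [0,0,-0.015],"slide": [0,0,0],"fingers": 0.005},{"twist": [0,0,-0.03],"slide": [0,0,0],"fingers": 0.005}]'

```text
t: 9.35
position: [0.5886, -0.0261, 0.0895]
eef_rot: [0.0, 0.934, 0.357, 0.0]
contact_force: [-0.8, 0.5, -8.2]
opening: 0.146
```

```bash
python3 m.py
```

```text
9.35 pos [588.64 -26.06  89.45] F [-0.84  0.53 -8.17] M*10 [-0.65  0.7  -0.06] yaw 41.84 turn 1.0514 eff6 -0.132 q6 0.6492
```

Request:
play_rows --rows '[{"twist": [0,0,-0.02],"slide": [0,0,0],"fingers": 0.005},{"twist": [0,0,-0.04],"slide": [0,0,0],"fingers": 0.005}]'

```text
t: 9.52
position: [0.5887, -0.0261, 0.0895]
eef_rot: [0.0, 0.941, 0.338, 0.0]
contact_force: [0.2, -0.1, -9.7]
opening: 0.149
```

```bash
python3 m.py
```

```text
9.5167 pos [588.68 -26.11  89.47] F [ 0.17 -0.11 -9.7 ] M*10 [-0.15 -0.17  1.63] yaw 39.54 turn 1.0915 eff6 -0.045 q6 0.6894
```

Request:
play_rows --rows '[{"twist": [0,0,-0.008],"slide": [0,0,0],"fingers": 0.005},{"twist": [0,0,-0.008],"slide": [0,0,0],"fingers": 0.005}]'

```text
t: 9.68
position: [0.5887, -0.0261, 0.0895]
eef_rot: [0.0, 0.942, 0.335, 0.0]
contact_force: [0.4, 0.4, -9.3]
opening: 0.147
```

```bash
python3 m.py
```

```text
9.6833 pos [588.66 -26.09  89.46] F [ 0.45  0.37 -9.25] M*10 [ 0.39 -0.42  1.88] yaw 39.17 turn 1.0979 eff6 0.259 q6 0.6959
```

Request:
play_rows --rows '[{"twist": [0,0,0.02],"slide": [0,0,0],"fingers": 0.005},{"twist": [0,0,0.045],"slide": [0,0,0],"fingers": 0.005},{"twist": [0,0,0.045],"slide": [0,0,-0.001],"fingers": 0.005},{"twist": [0,0,0.045],"slide": [0,0,-0.002],"fingers": 0.005},{"twist": [0,0,0.045],"slide": [0,0,-0.003],"fingers": 0.005},{"twist": [0,0,0.045],"slide": [0,0,-0.0038],"fingers": 0.005},{"twist": [0,0,0.045],"slide": [0,0,-0.0038],"fingers": 0.005}]'

```text
t: 10.27
position: [0.5886, -0.0261, 0.0855]
eef_rot: [0.0, 0.934, 0.356, 0.0]
contact_force: [0.9, 0.7, -7.5]
opening: 0.151
```

```bash
python3 m.py; python3 o.py
```

```text
10.2667 pos [588.62 -26.08  85.53] F [ 0.91  0.74 -7.5 ] M*10 [ 1.17 -1.74  0.26] yaw 41.75 turn 1.0529 eff6 0.01 q6 0.6507
10.3667 op 0.1488287764106371 
pos [588.62 -26.09  85.57] F [ 0.89  0.45 -7.54] M*10 [ 1.29 -2.23  0.11] yaw 41.75 q6 0.651
```

Still carrying the full spring force at 10.5 mm lift, so the pin is below the land level and in the notch.

Request:
play_rows --rows '[{"twist": [0,0,0],"slide": [0,0,-0.0005],"fingers": 0.005},{"twist": [0,0,0],"slide": [0,0,-0.001],"fingers": 0.005},{"twist": [0,0,0],"slide": [0,0,-0.0014],"fingers": 0.005},{"twist": [0,0,0],"slide": [0,0,-0.0018],"fingers": 0.005},{"twist": [0,0,0],"slide": [0,0,-0.0018],"fingers": 0.005}]'

```text
t: 10.78
position: [0.5886, -0.0261, 0.0839]
eef_rot: [0.0, 0.934, 0.356, 0.0]
contact_force: [2.0, 0.9, -6.6]
opening: 0.147
```

```bash
python3 o.py
```

```text
10.8833 op 0.14850959870286562 
pos [588.62 -26.1   83.96] F [ 1.31  1.02 -6.68] M*10 [ 1.9  -2.14  0.18] yaw 41.76 q6 0.651
```

Request:
play_rows --rows '[{"twist": [0,0,0],"slide": [0,0,-0.0003],"fingers": 0.005},{"twist": [0,0,0],"slide": [0,0,-0.0006],"fingers": 0.005},{"twist": [0,0,0],"slide": [0,0,-0.0006],"fingers": 0.005}]'

```text
t: 11.13
position: [0.5886, -0.0261, 0.0838]
eef_rot: [0.0, 0.934, 0.356, 0.0]
contact_force: [-0.1, 1.1, -2.3]
opening: 0.149
```

```bash
python3 o.py
```

```text
11.2333 op 0.14571810112924766 
pos [588.65 -26.12  83.79] F [-0.23  1.25 -2.34] M*10 [3.02 0.6  0.04] yaw 41.76 q6 0.651
```

The force fell to 2 N with z stopping at 83.8 mm, which is lift about 9 mm. The pin is seated on the notch floor.

Request:
play_rows --rows '[{"twist": [0,0,0],"slide": [0,0,-0.0003],"fingers": 0.005},{"twist": [0,0,0],"slide": [0,0,-0.0003],"fingers": 0.005},{"twist": [0,0,0],"slide": [0,0,-0.0003],"fingers": 0.012},{"twist": [0,0,0],"slide": [0,0,-0.0003],"fingers": 0.018},{"twist": [0,0,0],"slide": [0,0,-0.0003],"fingers": 0.024},{"twist": [0,0,0],"slide": [0,0,-0.0003],"fingers": 0.03},{"twist": [0,0,0],"slide": [0,0,-0.0003],"fingers": 0.036},{"twist": [0,0,0],"slide": [0,0,-0.0003],"fingers": 0.036},{"twist": [0,0,0],"slide": [0,0,-0.0003],"fingers": 0.036}]'

```text
t: 11.98
position: [0.5884, -0.0263, 0.0828]
eef_rot: [0.0, 0.934, 0.356, 0.0]
contact_force: [0.4, 0.4, -0.6]
opening: 0.382
```

```bash
python3 o.py
```

```text
12.0833 op 0.38045442831080284 
pos [588.4  -26.28  82.82] F [ 0.13 -0.16 -0.24] M*10 [-0.51 -0.19 -0.16] yaw 41.75 q6 0.651
```

Request:
play_rows --rows '[{"twist": [0,0,0],"slide": [0,0,0.02],"fingers": 0.036},{"twist": [0,0,0],"slide": [0,0,0.05],"fingers": 0.036},{"twist": [0,0,0],"slide": [0,0,0.08],"fingers": 0.036},{"twist": [0,0,0],"slide": [0,0,0.11],"fingers": 0.036},{"twist": [0,0,0],"slide": [0,0,0.12],"fingers": 0.036},{"twist": [0,0,0],"slide": [0,0,0.12],"fingers": 0.036}]'

```text
t: 12.58
position: [0.5909, -0.0266, 0.2067]
eef_rot: [0.002, 0.934, 0.356, 0.003]
contact_force: [-0.1, 0.8, -0.6]
opening: 0.388
```

```bash
cat > look.py <<'E'
from h import *
import sys
n,out=sys.argv[1:3]; X,Y=map(float,sys.argv[3:5])
c=cam(n); p,d=get_image(n); cv2.imwrite(f'pics/{out}.png',p[:,:,::-1]); W=cloud(n,d,c); np.save(out+'W.npy',W)
for lo,hi in [(.095,.120),(.06,.074)]:
    b=(W[...,2]>lo)&(W[...,2]<hi)&(np.hypot(W[...,0]-X,W[...,1]-Y)<.03)
    if b.sum()>5: Q=W[b]; print(n,lo,b.sum(),np.median(Q,0).round(4),cv2.minAreaRect((Q[:,:2]*1000).astype(np.float32)))
E
python3 o.py; python3 look.py wrist w3 .588 -.0264; python3 look.py top t3 .588 -.0264;python3 look.py scene s3 .588 -.0264
```

```text
12.6833 op 0.37851987894216477 
pos [589.28 -26.34 204.1 ] F [-0.13  0.08 -0.62] M*10 [-0.29 -0.03 -0.12] yaw 41.76 q6 0.651
wrist 0.095 889 [ 0.5903 -0.0249  0.1122] ((588.2919921875, -26.14989471435547), (35.88874435424805, 13.618119239807129), 41.56850814819336)
wrist 0.06 862 [ 0.6001 -0.0225  0.0696] ((588.3272094726562, -26.35915756225586), (47.97160720825195, 40.92056655883789), 13.06956958770752)
scene 0.095 171 [ 0.5891 -0.0292  0.1111] ((587.6439208984375, -28.081592559814453), (36.37472915649414, 15.098238945007324), 40.279449462890625)
scene 0.06 150 [ 0.6018 -0.0319  0.0677] ((593.2182006835938, -32.91366958618164), (46.25279235839844, 33.11192321777344), 46.22034454345703)
```

View pics/w3.png

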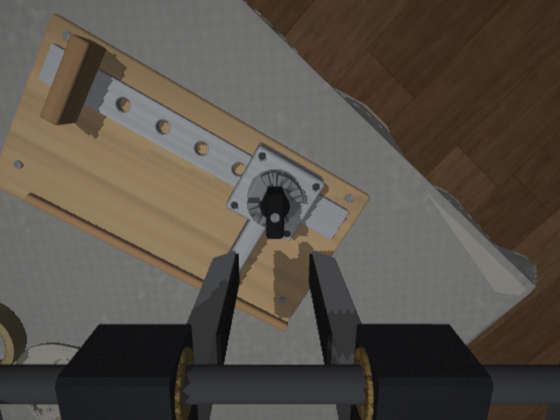

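Knob measured at turn 60° (1.05 rad), top at about 112 mm (from 103.7): parked with fingers off. It shows at (275,205) in the wrist picture. Now to the bar.

Request:
play_rows --rows '[{"twist": [0,0,-0.08],"slide": [-0.03,-0.006,0],"fingers": 0.05},{"twist": [0,0,-0.16],"slide": [-0.06,-0.012,0],"fingers": 0.05},{"twist": [0,0,-0.24],"slide": [-0.083,-0.0177,0],"fingers": 0.05},{"twist": [0,0,-0.32],"slide": [-0.083,-0.0177,0],"fingers": 0.05},{"twist": [0,0,-0.4],"slide": [-0.083,-0.0177,0],"fingers": 0.05},{"twist": [0,0,-0.48],"slide": [-0.083,-0.0177,0],"fingers": 0.05},{"twist": [0,0,-0.519],"slide": [-0.083,-0.0177,-0.03],"fingers": 0.05},{"twist": [0,0,-0.519],"slide": [-0.083,-0.0177,-0.06],"fingers": 0.05},{"twist": [0,0,-0.519],"slide": [-0.083,-0.0177,-0.09],"fingers": 0.05},{"twist": [0,0,-0.519],"slide": [-0.083,-0.0177,-0.12],"fingers": 0.05},{"twist": [0,0,-0.519],"slide": [-0.083,-0.0177,-0.12],"fingers": 0.05},{"twist": [0,0,-0.519],"slide": [-0.083,-0.0177,-0.12],"fingers": 0.05}]'

```text
t: 13.83
position: [0.5025, -0.0431, 0.0801]
eef_rot: [-0.001, 0.995, 0.105, -0.003]
contact_force: [-0.7, -0.4, -0.1]
opening: 0.533
```

```bash
python3 o.py; python3 look.py wrist w4 .588 -.0264
```

```text
13.9333 op 0.5324232031996095 
pos [504.49 -43.64  82.07] F [-0.16  0.07  0.2 ] M*10 [ 0.08 -0.22  0.14] yaw 12.02 q6 1.104
wrist 0.095 3389 [ 0.5884 -0.0264  0.1124] ((587.8970336914062, -26.832460403442383), (36.137001037597656, 14.089842796325684), 41.86211013793945)
wrist 0.06 1971 [ 0.5991 -0.0271  0.0699] ((587.9405517578125, -26.68482780456543), (47.74706268310547, 40.887489318847656), 12.23265266418457)
```

View pics/w4.png

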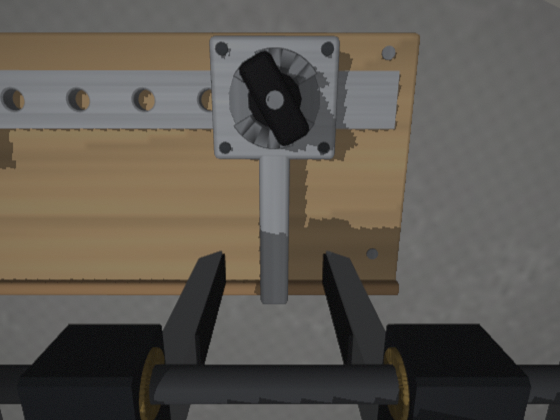

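The bar (col 273) is centred between the fingers and the knob is parked at (273,100). Descend and pinch.

Request:
play_rows --newtons 15 --rows '[{"twist": [0,0,0],"slide": [0,0,-0.02],"fingers": 0.05},{"twist": [0,0,0],"slide": [0,0,-0.04],"fingers": 0.05},{"twist": [0,0,0],"slide": [0,0,-0.053],"fingers": 0.05},{"twist": [0,0,0],"slide": [0,0,-0.053],"fingers": 0.05},{"twist": [0,0,0],"slide": [0,0,-0.053],"fingers": 0.04},{"twist": [0,0,0],"slide": [0,0,-0.053],"fingers": 0.03},{"twist": [0,0,0],"slide": [0,0,-0.053],"fingers": 0.02},{"twist": [0,0,0],"slide": [0,0,-0.053],"fingers": 0.012},{"twist": [0,0,0],"slide": [0,0,-0.053],"fingers": 0.012},{"twist": [0,0,0],"slide": [0,0,-0.053],"fingers": 0.012}]'

```text
t: 14.82
position: [0.5061, -0.0441, 0.0308]
eef_rot: [0.0, 0.995, 0.105, 0.001]
contact_force: [-0.7, -0.4, 4.2]
opening: 0.189
```

```bash
python3 o.py
```

```text
14.9167 op 0.19071728851415237 
pos [506.12 -44.11  30.74] F [-1.24 -0.13  4.57] M*10 [-0.58  0.92 -0.02] yaw 12.02 q6 1.104
```

Request:
play_rows --rows '[{"twist": [0,0,0],"slide": [-0.0006,0.0029,0.001],"fingers": 0.012},{"twist": [0,0,0],"slide": [-0.0021,0.0098,0.001],"fingers": 0.012},{"twist": [0,0,0],"slide": [-0.0042,0.0196,0.001],"fingers": 0.012},{"twist": [0,0,0],"slide": [-0.0062,0.0293,0.001],"fingers": 0.012},{"twist": [0,0,0],"slide": [-0.0083,0.0391,0.001],"fingers": 0.012},{"twist": [0,0,0],"slide": [-0.0104,0.0489,0.001],"fingers": 0.012},{"twist": [0,0,0],"slide": [-0.0125,0.0587,0.001],"fingers": 0.012},{"twist": [0,0,0],"slide": [-0.0135,0.0636,0.001],"fingers": 0.012},{"twist": [0,0,0],"slide": [-0.0135,0.0636,0.001],"fingers": 0.012}]'

```text
t: 15.67
position: [0.492, 0.0222, 0.0308]
eef_rot: [-0.001, 0.994, 0.105, 0.001]
contact_force: [5.0, 2.0, -5.0]
opening: 0.192
```

```bash
python3 o.py; python3 look.py wrist w5 .5745 .037
```

```text
15.7667 op 0.1891852344006145 
pos [492.04  22.21  30.77] F [ 4.76  2.82 -4.57] M*10 [ 3.85 -9.13 -0.15] yaw 12.05 q6 1.226
wrist 0.095 7932 [0.5746 0.0402 0.1125] ((573.646728515625, 39.537208557128906), (36.098976135253906, 14.094209671020508), 41.890689849853516)
wrist 0.06 3295 [0.5864 0.0391 0.07  ] ((573.9136962890625, 39.61201477050781), (48.107791900634766, 41.06943893432617), 12.488815307617188)
```

Request:
play_rows --rows '[{"twist": [0,0,0],"slide": [-0.0005,0.0049,-0.0005],"fingers": 0.012},{"twist": [0,0,0],"slide": [-0.0021,0.0147,-0.0005],"fingers": 0.012},{"twist": [0,0,0],"slide": [-0.0042,0.0245,-0.0005],"fingers": 0.012},{"twist": [0,0,0],"slide": [-0.0062,0.0342,-0.0005],"fingers": 0.012},{"twist": [0,0,0],"slide": [-0.0083,0.044,-0.0005],"fingers": 0.012},{"twist": [0,0,0],"slide": [-0.0104,0.0538,-0.0005],"fingers": 0.012},{"twist": [0,0,0],"slide": [-0.0125,0.0636,-0.0005],"fingers": 0.012},{"twist": [0,0,0],"slide": [-0.0145,0.0714,-0.0005],"fingers": 0.012},{"twist": [0,0,0],"slide": [-0.0152,0.0753,-0.0005],"fingers": 0.012},{"twist": [0,0,0],"slide": [-0.0152,0.0753,-0.0005],"fingers": 0.012}]'

```text
t: 16.65
position: [0.4762, 0.0971, 0.0307]
eef_rot: [-0.001, 0.994, 0.105, -0.0]
contact_force: [-1.0, 0.4, 6.7]
opening: 0.189
```

```bash
python3 o.py
```

```text
16.75 op 0.18779678254889476 
pos [476.23  97.13  30.72] F [-0.77  1.15  6.51] M*10 [ 0.73  0.62 -0.33] yaw 12.03 q6 1.38
```

Request:
play_rows --rows '[{"twist": [0,0,0],"slide": [-0.0006,0.0029,0.0005],"fingers": 0.012},{"twist": [0,0,0],"slide": [-0.0012,0.0059,0.0005],"fingers": 0.012},{"twist": [0,0,0],"slide": [-0.0018,0.0085,0.0005],"fingers": 0.012},{"twist": [0,0,0],"slide": [-0.0018,0.0085,0.0005],"fingers": 0.012}]'

```text
t: 17.08
position: [0.4747, 0.1045, 0.0308]
eef_rot: [-0.0, 0.994, 0.105, 0.0]
contact_force: [1.4, -0.1, 1.6]
opening: 0.186
```

```bash
python3 o.py
```

```text
17.1833 op 0.18699237257742105 
pos [474.68 104.49  30.74] F [1.29 1.02 1.88] M*10 [ 0.28 -2.94 -0.09] yaw 12.01 q6 1.398
```

Request:
play_rows --rows '[{"twist": [0,0,0],"slide": [-0.0002,0.0007,0],"fingers": 0.012},{"twist": [0,0,0],"slide": [-0.0003,0.0013,0],"fingers": 0.012},{"twist": [0,0,0],"slide": [-0.0003,0.0013,0],"fingers": 0.012}]'

```text
t: 17.43
position: [0.4747, 0.1046, 0.0307]
eef_rot: [0.0, 0.995, 0.105, 0.0]
contact_force: [1.1, -1.6, 0.1]
opening: 0.188
```

```bash
python3 o.py
```

```text
17.5333 op 0.1947820799332285 
pos [474.65 104.61  30.74] F [ 1.91 -2.05 -0.09] M*10 [-4.43 -4.65 -0.28] yaw 12.01 q6 1.4
```

Request:
play_rows --rows '[{"twist": [0,0,0],"slide": [-0.0002,0.001,0],"fingers": 0.012},{"twist": [0,0,0],"slide": [-0.0004,0.002,0],"fingers": 0.012},{"twist": [0,0,0],"slide": [-0.0004,0.002,0],"fingers": 0.012}]'

```text
t: 17.78
position: [0.4742, 0.1069, 0.0308]
eef_rot: [0.0, 0.995, 0.105, 0.0]
contact_force: [3.7, -1.8, -0.2]
opening: 0.192
```

```bash
python3 o.py;  python3 look.py wrist w6 .556 .125
```

```text
17.8833 op 0.18849231324088594 
pos [474.18 106.87  30.76] F [ 2.95 -1.88 -0.63] M*10 [-4.78 -5.3  -0.26] yaw 12.02 q6 1.404
wrist 0.095 7947 [0.5567 0.1249 0.1125] ((555.892578125, 124.22563171386719), (36.17764663696289, 14.195626258850098), 41.463111877441406)
wrist 0.06 3296 [0.5685 0.1236 0.07  ] ((555.8690185546875, 124.22767639160156), (47.720367431640625, 41.160282135009766), 12.536959648132324)
```

View pics/w6.png

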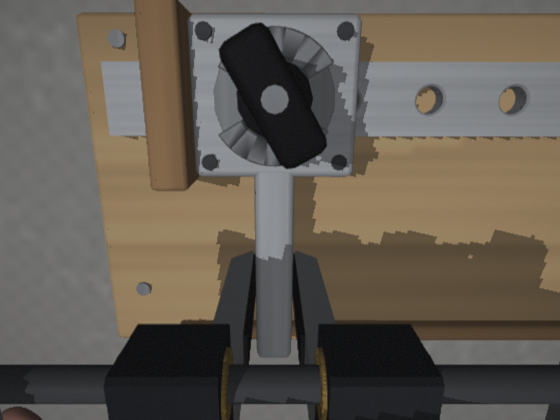

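The saddle's edge (col ~192) is almost at the block face; travel is about 154.3 mm. A little farther by feel.

Request:
play_rows --rows '[{"twist": [0,0,0],"slide": [-0.0002,0.001,0],"fingers": 0.012},{"twist": [0,0,0],"slide": [-0.0004,0.002,0],"fingers": 0.012},{"twist": [0,0,0],"slide": [-0.0004,0.002,0],"fingers": 0.012}]'

```text
t: 18.18
position: [0.474, 0.1075, 0.0308]
eef_rot: [0.001, 0.994, 0.105, 0.0]
contact_force: [4.2, -6.8, -1.3]
opening: 0.185
```

```bash
python3 o.py
```

```text
18.2833 op 0.19065757782362622 
pos [474.05 107.5   30.76] F [ 3.48 -7.25 -1.51] M*10 [-12.46  -6.66  -0.43] yaw 12.06 q6 1.409
```

Request:
play_rows --rows '[{"twist": [0,0,0],"slide": [-0.0002,0.001,0],"fingers": 0.012},{"twist": [0,0,0],"slide": [-0.0002,0.001,0],"fingers": 0.012},{"twist": [0,0,0],"slide": [-0.0002,0.001,0],"fingers": 0.012}]'

```text
t: 18.53
position: [0.474, 0.1075, 0.0308]
eef_rot: [0.002, 0.994, 0.105, 0.0]
contact_force: [4.0, -9.7, -2.4]
opening: 0.192
```

```bash
python3 o.py
```

```text
18.6333 op 0.19065281152560462 
pos [474.06 107.51  30.77] F [  4.17 -10.    -2.33] M*10 [-17.43  -7.38  -0.27] yaw 12.07 q6 1.411
```

Home: 10 N with no further motion. Release and retreat upward.

Request:
play_rows --rows '[{"twist": [0,0,0],"slide": [0,-0.001,0],"fingers": 0.012},{"twist": [0,0,0],"slide": [0,-0.001,0],"fingers": 0.02},{"twist": [0,0,0],"slide": [0,-0.001,0],"fingers": 0.028},{"twist": [0,0,0],"slide": [0,-0.001,0],"fingers": 0.036},{"twist": [0,0,0],"slide": [0,-0.001,0],"fingers": 0.044},{"twist": [0,0,0],"slide": [0,-0.001,0],"fingers": 0.05},{"twist": [0,0,0],"slide": [0,-0.001,0],"fingers": 0.05},{"twist": [0,0,0],"slide": [0,-0.001,0],"fingers": 0.05},{"twist": [0,0,0],"slide": [0,-0.001,0],"fingers": 0.05}]'

```text
t: 19.38
position: [0.4734, 0.109, 0.0308]
eef_rot: [-0.0, 0.994, 0.105, -0.0]
contact_force: [-0.5, -0.2, -0.2]
opening: 0.528
```

```bash
python3 o.py
```

```text
19.4833 op 0.5294465704049205 
pos [473.44 108.97  30.83] F [-0.39 -0.27 -0.1 ] M*10 [0.09 0.06 0.03] yaw 12.03 q6 1.409
```

Request:
play_rows --rows '[{"twist": [0,0,0],"slide": [0,0,0.01],"fingers": 0.05},{"twist": [0,0,0],"slide": [0,0,0.03],"fingers": 0.05},{"twist": [0,0,0],"slide": [0,0,0.06],"fingers": 0.05},{"twist": [0,0,0],"slide": [0,0,0.09],"fingers": 0.05},{"twist": [0,0,0],"slide": [0,0,0.12],"fingers": 0.05},{"twist": [0,0,0],"slide": [0,0,0.14],"fingers": 0.05},{"twist": [0,0,0],"slide": [0,0,0.14],"fingers": 0.05},{"twist": [0,0,0],"slide": [0,0,0.14],"fingers": 0.05},{"twist": [0,0,0],"slide": [0,0,0.14],"fingers": 0.05}]'

```text
t: 20.23
position: [0.4727, 0.1088, 0.1701]
eef_rot: [-0.0, 0.995, 0.105, -0.001]
contact_force: [0.8, 0.4, -0.2]
opening: 0.532
```

```bash
python3 o.py; python3 look.py wrist w7 .556 .1253; python3 look.py scene s7 .556 .1253;  python3 - <<'E'
from h import *
W=np.load('w7W.npy'); th=np.radians(12.0); ax=np.array([-np.sin(th),np.cos(th)]); ex=np.array([np.cos(th),np.sin(th)])
c=np.array([.5225,.0420])
x=(W[...,:2]-c)@ex; y=(W[...,:2]-c)@ax; z=W[...,2]
s=(abs(z-.046)<.003)&(abs(x-.05)<.03); b=(abs(z-.056)<.003)&(abs(x-.05)<.03)
print('saddle y',np.percentile(y[s],[.5,99.5]),'block y',np.percentile(y[b],[.5,99.5]))
E
```

```text
20.3333 op 0.5300202252404566 
pos [472.29 108.77 169.47] F [ 0.09 -0.05  0.03] M*10 [0.33 0.17 0.25] yaw 12.02 q6 1.409
wrist 0.095 1411 [0.5564 0.1251 0.1124] ((556.0435180664062, 124.87593078613281), (35.98381805419922, 13.931112289428711), 41.78123092651367)
wrist 0.06 1094 [0.5642 0.1247 0.0699] ((556.20458984375, 125.03811645507812), (47.34245300292969, 40.89543533325195), 12.74213695526123)
scene 0.095 154 [0.5571 0.1216 0.1102] ((555.35986328125, 123.78994750976562), (36.057952880859375, 15.364640235900879), 39.685428619384766)
scene 0.06 141 [0.5668 0.1163 0.068 ] ((559.9828491210938, 118.56689453125), (45.4407958984375, 33.97917938232422), 42.953697204589844)
saddle y [0.03951194 0.24630837] block y [0.06553544 0.28310776]
```

View pics/w7.png

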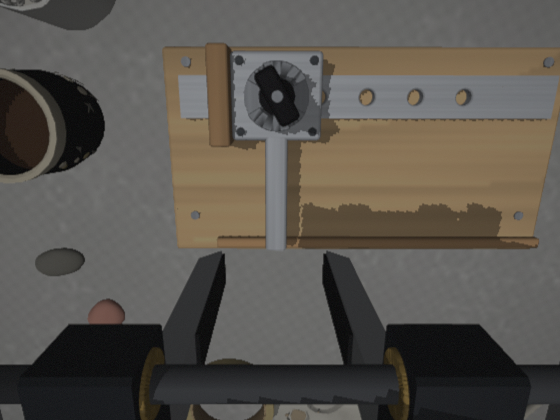

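View pics/s7.png

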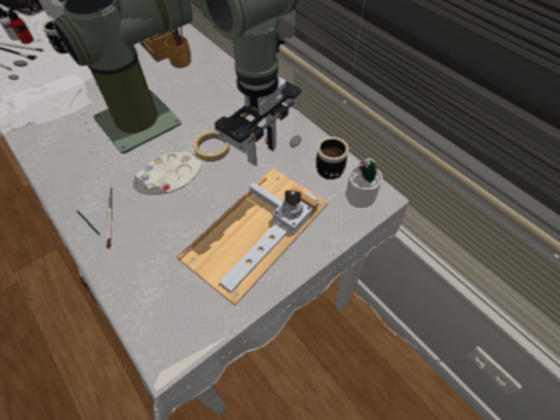

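The wrist picture shows the saddle edge at the block face (col ~230) and the knob still turned at (278,97). In the scene picture the mug (333,158) and pot (364,183) are where they were. Measured travel is 154.7 mm and the knob top is still at 112.4 mm.

```bash
python3 -c "
from workcell import *
print(sign_off())"
```

```text
the job is handed in; nothing more can be done
None
```

The plunger is parked in its rest notch and the stop is home against the wooden end block. I handed the job in at about 20 s of the 72 s allowed.

- **Plunger:** I lifted it about 14.5 mm and turned it clockwise until it met the end wall at about 1.09 rad, with about 0.19 N m at most. I then backed off 0.045 rad and lowered it slowly until the notch floor took the load at about 9 mm lift, and let go.
- **Stop:** I pinched the bar and slid it home. The last push reached about 10 N with no further movement.
- **Last checks:**
  - The wrist camera put the knob's travel at 154.7 mm of the 155 mm expected, with the saddle edge at the block.
  - The knob top was still at 112.4 mm (103.7 mm as found) and still turned about 60°, so it stayed parked.
  - The mug and pot were where they started, and the gripper was clear of everything.
- **What didn't agree:**
  - The stop stuck briefly about 3 mm short of home and needed a slightly longer push.
  - The knob height gives a lift of 8.7 mm, against the 9 mm expected when parked, which is within the 2 mm camera calibration.
  - My final depth check of the saddle and block edges gave unusable numbers because other objects fell inside the depth mask. I relied on the force reading, the knob's travel and the picture instead.

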